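Load the cell into the bench charger

TASK

Put the cylinder cell from the wooden rest into the charger: slip its flat end under the hood against the spring contact first, with the nub end still raised, then bring the nub end down until the nub is held under the steel tongue of the fixed contact and the cell lies fully down in its bed. Let go of it and leave the masking tape, the eraser and the wood block where they are.

Things in the scene. Friction and masses are not known exactly. Their poses are not given: they have to be found in the camera images.
- cell_center (a point): Centre of the loose cell, on its axis: a grey-sleeved metal cylinder, 26 mm in diameter, 65 mm long in all (61 mm body and, at one end, a nub 4 mm long, 9 mm in diameter, with a white washer round it), 0.05 to 0.12 kg. Local x runs along the axis toward the nub; it may be rolled about x. It starts lying level in a wooden V rest.
- cell_nub (a point): Tip of the cell's nub, on the axis, 32.5 mm from cell_center along the cell's +x.
- cell_flat (a point): Middle of the cell's flat end face, on the axis, 32.5 mm from cell_center along the cell's -x.
- cell_rest: Fixed wooden V rest under the cell at the start, 46 mm (x, along the cell) by 40 mm; origin under its centre. It holds the cell's axis 27 mm above the table. Its foot is 8 mm high; its V strips stay 10 mm or more below the cell's axis and inside the cell's width, so fingers can go down beside the cell.
- charger: One-bay bench charger, grey on a black base, fixed; base 112 x 60 mm, base top at z = 7 mm. Origin on the table under the middle of the bay; +x toward the fixed contact, -x toward the hooded spring end, z up. A V bed carries the seated cell with its axis along x at y = 0, z = 31 mm, lowest line at z = 18 mm; its strips are 10 mm or more below that axis, inside the cell's width. Sides open from x = -22 to 20 mm.
- hood_mouth (a point): Middle of the lower edge of the hood's roof, charger frame (-23.5, 0, 51) mm. The hood runs from here to x = -59 mm, 31 mm wide inside, roof top at z = 55 mm, open toward +x. From here to the tongue is 53 mm, less than the cell, so the cell must go in tilted, flat end first, its nub end raised about 32 to 42 degrees.
- tongue (a point): Tip of the steel tongue of the fixed contact, charger frame (29.5, 0, 36) mm: underside, just above the seated nub; it juts 3 mm over it. Above it a slope leads up and away to z = 45 mm. Two low cheeks beside it, 30 mm apart, x = 22 to 38 mm, flare out up to z = 33 mm. To pass the tongue as it is brought level, the cell must push the spring back 10 to 13 mm.
- contact_seat (a point): Where the nub's tip lies when the cell is seated: charger frame (32.5, 0, 31) mm, on the face of the fixed contact. Axes as the charger.
- spring_seat (a point): Where the middle of the flat end lies when the cell is seated: charger frame (-32.5, 0, 31) mm. Fixed to the charger, not to the spring.
- charger_spring (a joint): How far the sprung contact plate under the hood is pushed back toward -x of the charger (m): 0 free (face at x = -26.5 mm), 0.006 with the cell seated, stop at 0.015. The plate is 20 mm wide, z = 20 to 46 mm. It pushes with about 1.4 N at 0, 3 N seated, 5.6 N at the stop.
- masking_tape: Roll of masking tape lying flat, 96 x 95 x 25 mm, loose; leave alone. Origin under its centre.
- eraser: Block eraser, 23 x 45 x 13 mm, loose; leave alone. Origin under its centre.
- wood_block: Small wooden block, 45 x 110 x 28 mm, loose; leave alone. Origin under its centre.
Not all that is in view belongs to the job. What is shaped like the part that bears cell_center but purple is not meant.

How it is judged (in metres and radians):
On the way:
1. the flat end presses the spring contact back while the nub end is still raised (spring over 2 mm, nub more than 8 mm above its seat) (value of joint charger_spring above 0.002 m and z of cell_nub in the frame of contact_seat above 0.008 m and horizontal distance between cell_flat and spring_seat below 0.03 m), for 0.1 s.
At the end, for the whole second after the job is handed in: The cell lies in the charger, its nub tip within 3 mm of its seat under the tongue of the fixed contact and its flat end within 4 mm of its seat under the hood, the spring contact held pushed back 3 to 9 mm, at rest and released (distance between cell_nub and contact_seat below 0.003 m and distance between cell_flat and spring_seat below 0.004 m and value of joint charger_spring between 0.003 and 0.009 m); the robot touches nothing.
It fails at once if a bystander (masking tape, eraser or wood block) is moved more than 30 mm (distance of any of masking_tape, eraser, wood_block from where it was at the start of the episode above 0.03 m).
It also fails if it takes over 38 s, if anything falls off the work surface, if the arm or the gripper's body presses on something with over 40 N, if the wrist force passes 120 N, or if a joint passes its speed limit or range.

ROBOT

A 7-joint arm with a two-finger parallel gripper is mounted at the origin on the work surface; the furniture and walls round the work are solid. World frame = base frame: x ahead of the robot, y to its left, z up, the work surface at z = 0. Lengths are in mm, angles in rad, forces in N, time in s.
With the tool pointing down it reaches from about 400 to 750 mm from the base axis. Payload 19.5 kg.
Tool frame: the origin (TCP) lies at the very end of the fingers, on their centre line; the grasp point (between the pads) lies 19 mm behind it; x points along the fingers, y is the direction in which the jaws open and shut, and the axes are right-handed (so a half turn about x gives the same grasp; the last joint's range is limited). The gripper opens to 85 mm and grips with 20 to 120 N. Pads are 22 mm wide; open, the fingers measure 114 mm over their backs; the gripper's body (76 mm by 85 mm) begins 54 mm behind the grasp point. The pads swing forward as they close: fully open they stand 13 mm farther back than shut.
Start: joints at [1.16, 0.707, -0.028, 1.485, 0.022, 0.951, -0.075], TCP at [207.277, -536.313, 231.268] pointing down, gripper open.
Joint ranges: [-2.71, 2.71], [-0.32, 2.16], [-1.57, 1.52], [0, 2.45], [-1.46, 4.6], [0, 2.02], [-2.83, 2.83]. Speed limits (rad/s): [1.89, 1.89, 2.57, 2.57, 3.01, 3.01, 3.01].

INTERFACE

Orientations are given as a 3x3 rotation matrix whose columns are the frame's x, y, z axes.
In Python, from bench import r gives the robot as it stands. The module is installed in compiled form; this text tells all that it offers.
- The arm moves only by the tool servo_tool, never from a script. Its arguments are lists of equal length, an entry for each row: "gripper": the closure in counts, from 0 (fully open) to 255 (shut); "delta_pos": the shift along the tool's x, y, z in mm, a list of three; "turn": the turn, a rotation vector about the tool's x, y, z in rad, a list of three. In form: {"gripper": [gripper, ...], "delta_pos": [[x, y, z], ...], "turn": [[rx, ry, rz], ...]}. A call has 1 to 10 rows; each row shifts and turns the commanded pose from where the row before left it, along the tool's axes as they then stand; what a row does not reach is not made up. A row lasts 1/8 s, in which the tool goes at most 62.5 mm and 10.7 degrees, less where a joint would pass 70% of its speed; a pose out of reach is approached as far as the arm can. A call is refused whole if a number of a shift passes 62.5 or a number of a turn 0.188, either way. A call with a gripper value outside its range is refused whole. The fingers move at their own pace and stop on an object; the grip force is fixed at half the most. Time passes only in rows, so rows that do not move let the fingers close. It gives the time, the measured TCP pose, the force and the opening at its end, in the units of the state.
- r.get_obs(): the state, without advancing time (a new reading comes with each control period).
- r.capture(name): name is "scene" or "side" or "wrist"; returns a dict with "image" (400x640x3 uint8, red, green, blue), "vfov" (degrees; the focal length in pixels is half the picture's height over the tangent of half this angle, whatever the lens; pixels are square), "cx", "cy" (the principal point, pixels), "dist_coeffs" ([k1, k2, p1, p2, k3] as OpenCV has them; the pictures are not rectified), "xyz" and "rotation" of the camera in the world; the wrist camera has in their place "hand_eye" (4x4, takes a point from camera to tool coordinates, whose origin is the TCP and whose axes are the tool frame's). Camera axes: x right, y down, z forward; pixel columns grow to the right and rows downward; lengths in mm; the calibration is good to about 2 mm. A picture is of the moment at which its call begins: read the wrist's pose just before it. There is no depth.
- r.hand_in(): hands the job in, once; it reports no verdict.
The state is a dict: "time": time; "joint_positions": joint angles; "joint_velocities": joint speeds; "joint_torque": joint torques, N m; "tcp_pos": TCP position; "tool_rot": TCP orientation; "ft_force": force on the tool from outside, world axes, zero at the start; "moment": the same for the moment, N m; "grip_width": opening from 0.0 (shut) to 1.0 (fully open).
Only numpy, scipy, OpenCV 4.12 (cv2) and the standard library are available. Lean on these libraries where they do the work, as an engineer would, in place of code of your own. Each camera call takes 0.05 s, during which the arm holds its last target.

## Working session

There is one attempt and no reset: what is moved stays moved. The work goes in short steps, Python scripts to look and compute and a tool call to move; the robot and the scene stay as the last step left them, time stands still between calls to the robot, and variables do not carry over. Pictures are saved under pics/ and viewed, and the job is handed in when it is done.

Besides the shell and the picture viewer there is one more tool, called after "Request:" as name(argument=value, ...), one argument or row to a line, values as JSON. servo_tool: Moves the arm, as the interface text tells. Its arguments: {"type":"object","properties":{"gripper":{"type":"array","items":{"type":"number"}},"delta_pos":{"type":"array","items":{"type":"array","items":{"type":"number"}}},"turn":{"type":"array","items":{"type":"array","items":{"type":"number"}}}},"required":["gripper","delta_pos","turn"]}

```bash
mkdir -p pics; cat > h.py <<'E'
import numpy as np, cv2, pickle
from bench import r
def cap(n,fn):
    o=r.get_obs(); c=r.capture(n); cv2.imwrite('pics/'+fn+'.png',c['image'][:,:,::-1]); 
    if 'hand_eye' in c:
        T=np.eye(4);T[:3,:3]=np.array(o['tool_rot']);T[:3,3]=o['tcp_pos'];T=T@np.array(c['hand_eye']);c['xyz']=T[:3,3];c['rotation']=T[:3,:3]
    pickle.dump(c,open('pics/'+fn+'.pkl','wb')); return c
def ld(fn): return pickle.load(open('pics/'+fn+'.pkl','rb'))
def K(c):
    f=200/np.tan(np.radians(c['vfov'])/2); return np.array([[f,0,c['cx']],[0,f,c['cy']],[0,0,1.]])
def ray(c,uv):
    p=cv2.undistortPoints(np.array(uv,float).reshape(-1,1,2),K(c),np.array(c['dist_coeffs'],float)).reshape(-1,2)
    d=np.c_[p,np.ones(len(p))]@np.array(c['rotation']).T
    return np.array(c['xyz']),d
def onz(c,uv,z):
    o,d=ray(c,uv); return o+d*((z-o[2])/d[:,2])[:,None]
def proj(c,P):
    R=np.array(c['rotation']);P=np.array(P,float).reshape(-1,3)
    q=(P-np.array(c['xyz']))@R
    return cv2.projectPoints(q,np.zeros(3),np.zeros(3),K(c),np.array(c['dist_coeffs'],float))[0].reshape(-1,2)
def tri(cs,uvs):
    A=np.zeros((3,3));b=np.zeros(3)
    for c,u in zip(cs,uvs):
        o,d=ray(c,[u]);d=d[0]/np.linalg.norm(d[0]);M=np.eye(3)-np.outer(d,d);A+=M;b+=M@o
    return np.linalg.solve(A,b)
E
python3 - <<'E'
from h import *
print(r.get_obs())
for n in ['scene','side','wrist']:
    c=cap(n,n+'0'); print(n,c['vfov'],c['cx'],c['cy'],c['dist_coeffs'],c['xyz'],c['rotation'],c.get('hand_eye'))
E
```

```text
{'time': 0.0, 'joint_positions': array([ 1.16031543,  0.70708422, -0.02764056,  1.48501809,  0.02200244,
        0.95087151, -0.07552561]), 'joint_velocities': array([ 0.00010859, -0.00307003,  0.00037076,  0.00140479, -0.00041058,
        0.00024994,  0.00038119]), 'joint_torque': array([-1.02946026e-04, -8.83244205e+01,  1.23483438e+00, -2.36166626e+01,
        1.69188489e-02,  6.60956241e-03, -1.98678987e-05]), 'tcp_pos': array([ 207.18895059, -536.09055022,  230.83353099]), 'tool_rot': array([[-4.08334208e-04,  3.60472906e-01, -9.32769595e-01],
       [ 9.98587904e-04, -9.32769061e-01, -3.60473137e-01],
       [-9.99999418e-01, -1.07864595e-03,  2.09176311e-05]]), 'ft_force': array([-0.28297587, -1.2358712 , -1.50244442]), 'moment': array([ 0.04181452, -0.00741858, -0.00477306]), 'grip_width': 1.0003191553249424}
scene 46.07671965111524 313.1478193585298 202.2314924182638 [-0.13437189  0.          0.          0.          0.        ] [ 87.87659386 686.93665926 882.86312373] [[-0.80702283 -0.41915702  0.41595858]
 [-0.59030011  0.59185045 -0.54887051]
 [-0.01612235 -0.68849143 -0.7
[... 188 characters left out ...]
423336  0.07181977 -0.07963638]
 [ 0.10718609 -0.64238809  0.75884694]
 [ 0.00334275 -0.76300685 -0.64638175]] None
wrist 65.79099363006269 332.7140736763588 200.41074887660864 [0.01927072 0.         0.         0.         0.        ] [ 279.1012234  -508.82728656  373.05723274] [[ 3.59659387e-01 -8.89372313e-01 -2.82244599e-01]
 [-9.33083495e-01 -3.42993138e-01 -1.08216906e-01]
 [-5.62840672e-04  3.02279003e-01 -9.53219328e-01]] [[-4.05937673e-04 -3.02223379e-01  9.53237045e-01 -1.42181139e+02]
 [ 9.99999555e-01 -9.34021473e-04  1.29720479e-04  3.13520320e-01]
 [ 8.51139307e-04  9.53236674e-01  3.02223624e-01 -7.69235248e+01]
 [ 0.00000000e+00  0.00000000e+00  0.00000000e+00  1.00000000e+00]]
```

View pics/scene0.png

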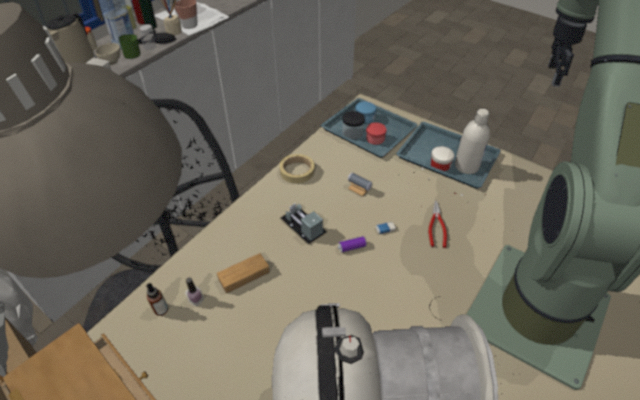

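View pics/side0.png

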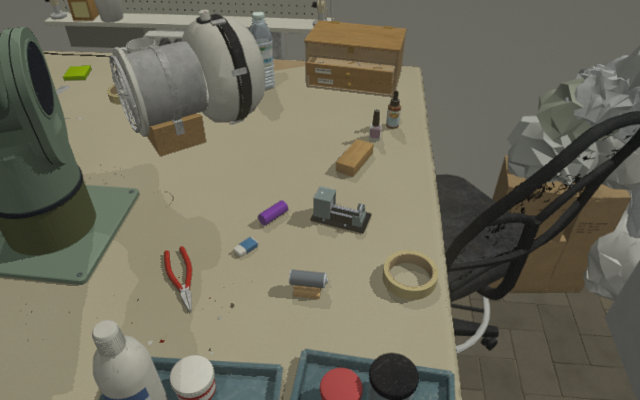

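View pics/wrist0.png

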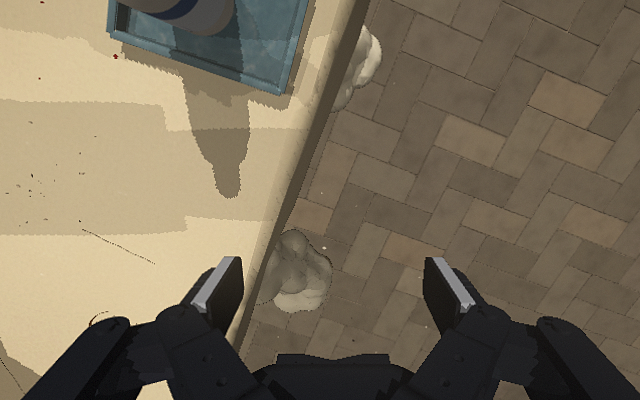

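The scene picture shows the cell at about (360,184), the charger at (305,222) and the tape at (297,168). In the side picture the cell is at (308,279), the charger at (341,215) and the tape at (410,272). The purple cylinder is the decoy. I'll zoom in next.

```bash
python3 - <<'E'
import cv2
a=cv2.imread('pics/side0.png');cv2.imwrite('pics/side0z.png',cv2.resize(a[170:310,260:400],None,fx=5,fy=4.2857,interpolation=2)[:600,:700])
b=cv2.imread('pics/scene0.png');cv2.imwrite('pics/scene0z.png',cv2.resize(b[160:260,270:390],None,fx=6,fy=6,interpolation=2))
E
python3 - <<'E'
from h import *
s=ld('side0');c=ld('scene0')
print('cell',tri([s,c],[(308,279),(360,184)]),'charger',onz(s,[(341,222)],7))
for n,p,z in [('tape',(410,272),12),('eraser',(246,246),13),('wood',(355,157),28),('purple',(273,212),13)]: print(n,onz(s,[p],z))
E
```

```text
cell [522.93688385 -90.32487502  20.05846345] charger [[569.96523121  75.91992249   7.        ]]
tape [[700.70907408 -47.04233016  12.        ]]
eraser [[399.13947391 -16.42841437  13.        ]]
wood [[587.18372658 273.62174164  28.        ]]
purple [[432.36928562  83.90911151  13.        ]]
```

View pics/side0z.png

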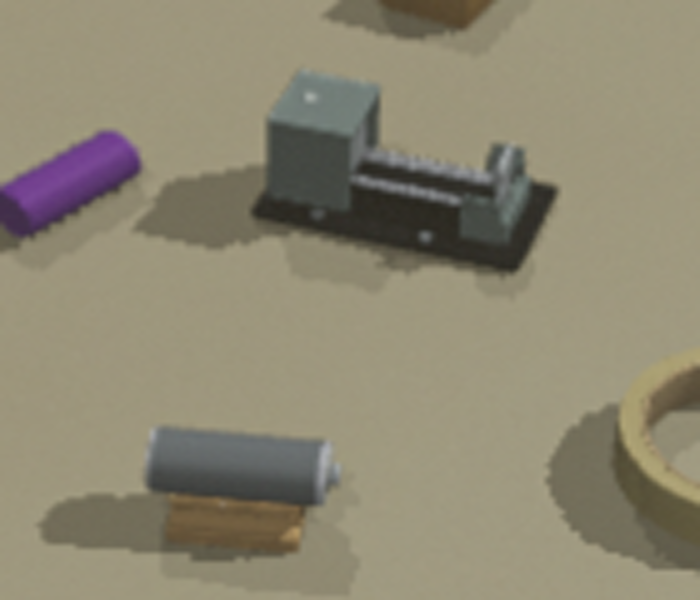

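View pics/scene0z.png

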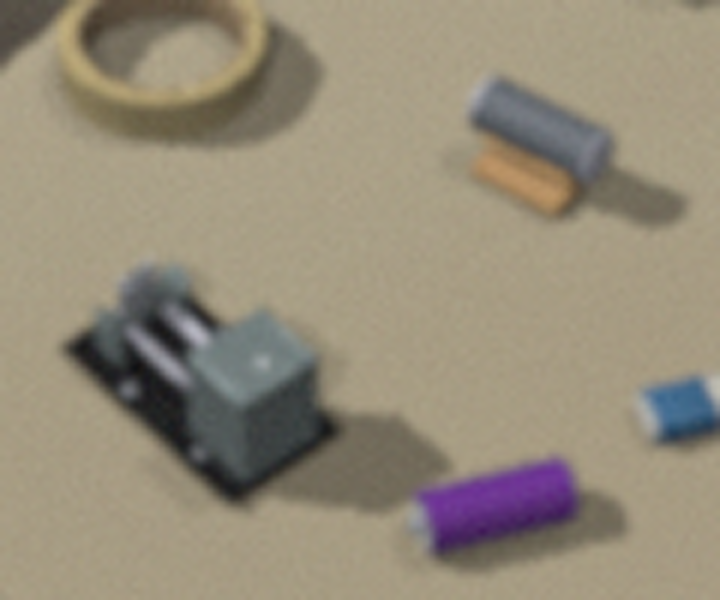

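```bash
python3 - <<'E'
from h import *
s=ld('side0');c=ld('scene0')
print('bottle top',tri([s,c],[(106,328),(483,113)]))
p=onz(s,[(290,277.3),(328,279.7)],27);print(p, np.degrees(np.arctan2(*(p[1]-p[0])[[1,0]])))
def zs(x,y): return (260+x/5,170+y/4.2857)
q=onz(s,[zs(255,212),zs(515,270),zs(557,187)],7);print(q)
d=q[1]-q[0];print(np.linalg.norm(d),np.degrees(np.arctan2(d[1],d[0])), 'mid',(q[0]+q[2])/2)
def zc(x,y): return (270+x/6,160+y/6)
q=onz(c,[zc(70,345),zc(235,500),zc(335,430)],7);print(q)
d=q[0]-q[1];print(np.linalg.norm(d),np.degrees(np.arctan2(d[1],d[0])), 'mid',(q[0]+q[2])/2)
p=onz(c,[zc(485,100),zc(600,155)],27);print(p)
E
```

```text
bottle top [ 319.22191562 -336.91375152  189.43150146]
[[494.12615157 -95.22815172  27.        ]
 [558.98371511 -93.41946266  27.        ]] 1.5973988575924867
[[510.02636891  76.77136459   7.        ]
 [614.46840396  49.13034342   7.        ]
 [629.36016475 107.74892878   7.        ]]
108.0377930952053 -14.82371159544362 mid [569.69326683  92.26014668   7.        ]
[[623.47417683 111.79640905   7.        ]
 [518.60791756 138.00212895   7.        ]
 [507.13834368  85.56601406   7.        ]]
108.09103610993078 -14.030666547135114 mid [565.30626025  98.68121155   7.        ]
[[552.55761887 -93.8360266   27.        ]
 [493.11098756 -93.56533858  27.        ]]
```

Request:
servo_tool(
  gripper=[0,0,0,0,0,0,0,0,0,0],
  delta_pos=[
    [-15,-20,-31],
    [-10,-33,-50],
    [0,-33,-50],
    [0,-33,-50],
    [0,-33,-50],
    [10,-33,-50],
    [30,-33,-50],
    [30,-33,-50],
    [30,-30,-48],
    [25,-16,-28],
  ],
  turn=[
    [0,0,0],
    [0,0,0],
    [0,0,0],
    [0,0,0],
    [0,0,0],
    [0,0,0],
    [0,0,0],
    [0,0,0],
    [0,0,0],
    [0,0,0],
  ],
)

```text
time: 1.4
tcp_pos: [522.0, -99.5, 134.8]
tool_rot: [[-0.0, 0.363, -0.932], [0.001, -0.932, -0.363], [-1.0, -0.001, 0.0]]
ft_force: [0.3, -0.9, 0.6]
grip_width: 1.002
```

Request:
servo_tool(
  gripper=[0,0,0],
  delta_pos=[
    [0,0,0],
    [0,0,0],
    [0,0,0],
  ],
  turn=[
    [0.18,0,0],
    [0.18,0,0],
    [0,0,0],
  ],
)

```text
time: 1.78
tcp_pos: [520.9, -102.0, 135.9]
tool_rot: [[-0.001, 0.01, -1.0], [-0.0, -1.0, -0.01], [-1.0, 0.0, 0.001]]
ft_force: [0.4, 0.5, -0.3]
grip_width: 0.998
```

```bash
python3 - <<'E'
from h import *
o=r.get_obs();print(o['time'],o['tcp_pos'],o['tool_rot'],o['joint_positions'])
cap('wrist','w1')
E
```

```text
1.775 [ 520.93790044 -101.99148088  135.85347765] [[-5.23731896e-04  1.00296127e-02 -9.99949565e-01]
 [-2.11343830e-04 -9.99949681e-01 -1.00295031e-02]
 [-9.99999841e-01  2.06080400e-04  5.25825239e-04]] [ 0.05762235  0.78545978  0.14108621  1.76349667 -0.17514025  0.60530914
 -1.25850832]
```

View pics/w1.png

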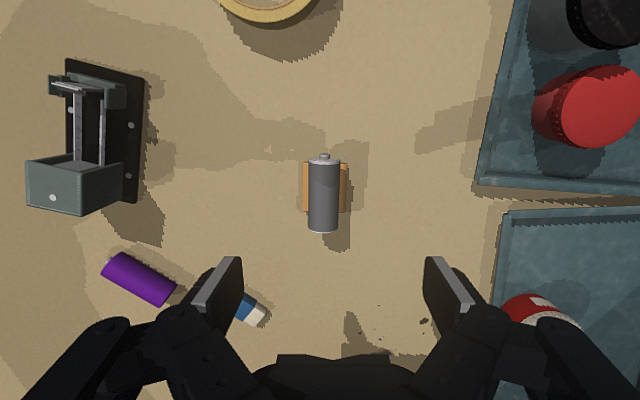

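```bash
python3 - <<'E'
import cv2
a=cv2.imread('pics/w1.png');cv2.imwrite('pics/w1z.png',cv2.resize(a[140:245,275:375],None,fx=5.7,fy=5.7,interpolation=2))
cv2.imwrite('pics/w1c.png',cv2.resize(a[50:225,15:160],None,fx=3.4,fy=3.4,interpolation=2)[:600])
E
```

```text
(no output)
```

View pics/w1z.png

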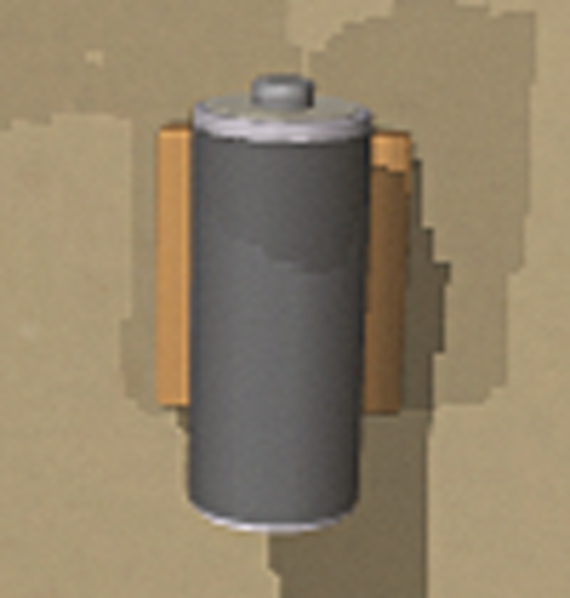

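View pics/w1c.png

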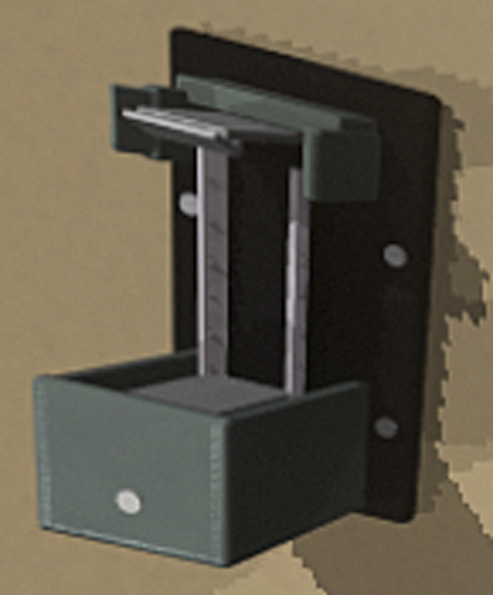

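Request:
servo_tool(
  gripper=[0,0,0,0,0],
  delta_pos=[
    [0,-49,-11],
    [0,-49,-11],
    [0,-49,-11],
    [0,-49,-11],
    [0,0,0],
  ],
  turn=[
    [0,0,0],
    [0,0,0],
    [0,0,0],
    [0,0,0],
    [0,0,0],
  ],
)

```text
time: 2.45
tcp_pos: [563.2, 98.1, 135.7]
tool_rot: [[-0.0, 0.018, -1.0], [0.002, -1.0, -0.018], [-1.0, -0.002, 0.0]]
ft_force: [-0.4, -0.9, -0.1]
grip_width: 1.003
```

```bash
python3 - <<'E'
from h import *
c=ld('w1')
z=lambda x,y:(275+x/5.7-.4,140+y/5.7-.4)
print(onz(c,[z(273,532),],40),onz(c,[z(283,73)],22.5), onz(c,[z(283,110)],31.5))
for y in (160,320,480):
  e={160:(192,370),320:(190,363),480:(188,358)}[y]
  # axis = bisector plane: intersect mean ray with z=27 
  o,d=ray(c,[z(e[0],y),z(e[1],y)]);d/=np.linalg.norm(d,axis=1)[:,None];m=d.sum(0);print(o+m*(27-o[2])/m[2])
o=r.get_obs();print(o['time'],o['tcp_pos'])
cap('wrist','w2')
a=cv2.imread('pics/w2.png');cv2.imwrite('pics/w2z.png',cv2.resize(a[100:300,220:440],None,fx=3,fy=3,interpolation=2))
E
```

```text
[[493.94726833 -94.17303312  40.        ]] [[558.49255684 -95.14157554  22.5       ]] [[554.68567006 -95.3705701   31.5       ]]
[546.62302054 -94.99401928  27.        ]
[522.47447055 -94.33820594  27.        ]
[496.89787612 -93.79894095  27.        ]
2.45 [563.22455668  98.05519464 135.73483921]
```

View pics/w2z.png

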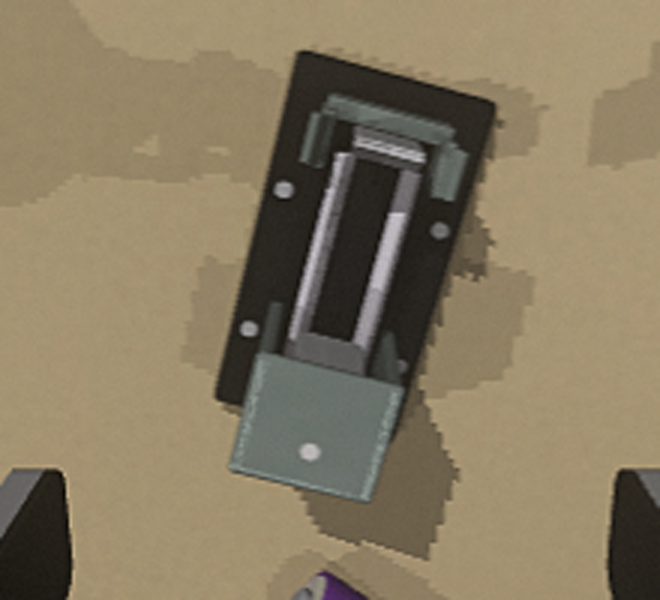

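```bash
python3 - <<'E'
from h import *
c=ld('w2')
z=lambda L:[(220+x/3-.3,100+y/3-.3) for x,y in L]
B=onz(c,z([(300,50),(497,103),(217,400)]),7);print('base',B)
for d in (B[0]-B[2],B[1]-B[0]):print(np.linalg.norm(d),np.degrees(np.arctan2(d[1],d[0])))
R=onz(c,z([(262,352),(405,388),(231,470),(370,500)]),55);print('roof',R)
for d in (R[0]-R[2],R[1]-R[3],R[1]-R[0],R[3]-R[2]):print(np.linalg.norm(d),np.degrees(np.arctan2(d[1],d[0])))
T=onz(c,z([(355,151),(424,162),(389,157)]),36);print('tongue',T)
S=onz(c,z([(284,189),(440,231),(249,329)]),7);print('bolts',S)
mm=(R[0]+R[1])/2; print('mouth',mm,'tongue-mouth',T[2]-mm, np.linalg.norm((T[2]-mm)[:2]))
print(c['xyz'])
E
```

```text
base [[628.71315853 109.92807393   7.        ]
 [615.02035779  53.44700504   7.        ]
 [521.20822712 135.75770155   7.        ]]
110.56437012882394 -13.510066329908733
58.11715697784729 -103.62739765422408
roof [[555.86802429 117.38933493  55.        ]
 [546.54236243  80.34483907  55.        ]
 [522.07224739 125.92516165  55.        ]
 [513.71476221  88.54502461  55.        ]]
34.8570634763874 -14.174791400544382
33.83628789947654 -14.025213095008915
38.200296368950134 -104.13015230213347
38.30303125672479 -102.60297019213229
tongue [[604.8905737   94.34113142  36.        ]
 [602.33651095  76.27901513  36.        ]
 [603.48457575  85.45101169  36.        ]]
bolts [[589.11616336 114.48251813   7.        ]
 [577.24104293  67.85903516   7.        ]
 [545.20867791 125.33935126   7.        ]]
mouth [551.20519336  98.867087    55.        ] tongue-mouth [ 52.27938239 -13.41607531 -19.        ] 53.973372136218316
[640.29334383  98.85375272 277.89888573]
```

Request:
servo_tool(
  gripper=[0,0,0,0,0,0,0],
  delta_pos=[
    [0,48,10],
    [10,48,10],
    [22,48,10],
    [22,48,10],
    [0,0,0],
    [0,0,0],
    [0,0,0],
  ],
  turn=[
    [0,0,0],
    [0,0,0],
    [0,0,0],
    [0,0,0],
    [0.037,0,0],
    [0,-0.15,0],
    [0,-0.15,0],
  ],
)

```text
time: 3.38
tcp_pos: [524.9, -98.6, 83.3]
tool_rot: [[-0.298, -0.027, -0.954], [0.008, -1.0, 0.026], [-0.955, 0.0, 0.298]]
ft_force: [-0.4, 0.2, -0.0]
grip_width: 1.002
```

Request:
servo_tool(
  gripper=[0],
  delta_pos=[
    [0,0,0],
  ],
  turn=[
    [0,0,0],
  ],
)

```text
time: 3.5
tcp_pos: [525.4, -98.1, 81.4]
tool_rot: [[-0.296, -0.026, -0.955], [0.008, -1.0, 0.025], [-0.955, -0.0, 0.296]]
ft_force: [0.3, 0.6, -0.3]
grip_width: 0.999
```

```bash
cat >> h.py <<'E'
def Rcell(yaw,pitch,alpha=0.3):
    # cell axis u (nub) at world yaw, raised by pitch; tool R with lean alpha toward nub
    cy,sy=np.cos(yaw),np.sin(yaw); h=np.array([cy,sy,0]);Z=np.array([0,0,1.])
    u=np.cos(pitch)*h+np.sin(pitch)*Z; n=-np.sin(pitch)*h+np.cos(pitch)*Z
    x=-(np.sin(alpha)*u+np.cos(alpha)*n); y=np.cross(h,Z); y=np.array([sy,-cy,0]); z=np.cross(x,y)
    return np.c_[x,y,z],u,n
def delta(Pt,Rt):
    o=r.get_obs();R=np.array(o['tool_rot']);P=np.array(o['tcp_pos'])
    from scipy.spatial.transform import Rotation as Ro
    rv=Ro.from_matrix(R.T@Rt).as_rotvec()
    print('t',o['time'],'P',P.round(1),'F',np.round(o['ft_force'],1),'w',o['grip_width'])
    print('delta',(R.T@(np.array(Pt)-P)).round(1),'after-turn axes',(Rt.T@(np.array(Pt)-P)).round(1),'turn',rv.round(3))
E
python3 - <<'E'
from h import *
R,u,n=Rcell(np.radians(-1.1),0)
C=np.array([526.2,-94.5,27]);delta(C+5*u+16*R[:,0],R)
E
```

```text
t 3.5 P [525.4 -98.1  81.4] F [ 0.3  0.6 -0.3] w 0.9993227906624748
delta [ 66.3  -3.6 -21.6] after-turn axes [ 66.3  -3.6 -21.6] turn [-0.007  0.001  0.003]
```

Request:
servo_tool(
  gripper=[0,0,0,0,0],
  delta_pos=[
    [18,-3.6,-5.9],
    [18,0,-5.9],
    [18,0,-5.8],
    [12.3,0,-4],
    [0,0,0],
  ],
  turn=[
    [-0.007,0,0],
    [0,0,0],
    [0,0,0],
    [0,0,0],
    [0,0,0],
  ],
)

```text
time: 4.12
tcp_pos: [525.7, -94.5, 11.4]
tool_rot: [[-0.296, -0.022, -0.955], [0.009, -1.0, 0.02], [-0.955, -0.002, 0.296]]
ft_force: [-0.0, 0.0, 0.7]
grip_width: 1.001
```

```bash
python3 - <<'E'
from h import *
R,u,n=Rcell(np.radians(-1.1),0)
C=np.array([526.2,-94.5,27]);delta(C+5*u+16*R[:,0],R)
cap('wrist','w3')
E
```

```text
t 4.125 P [525.7 -94.5  11.4] F [-0.   0.   0.7] w 1.0013294082393485
delta [-0.5  0.  -0.6] after-turn axes [-0.5  0.  -0.6] turn [-0.002  0.     0.003]
```

View pics/w3.png

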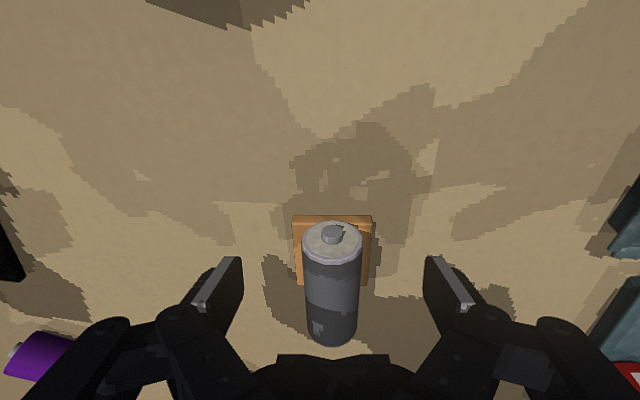

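The cell is at columns 303–361 (middle about 332). The pads' inner edges are at columns 243 and 424 (middle 333.5), so the jaws straddle it centrally. I'll close now.

Request:
servo_tool(
  gripper=[255,255,255,255,255,255],
  delta_pos=[
    [0,0,0],
    [0,0,0],
    [0,0,0],
    [0,0,0],
    [0,0,0],
    [0,0,0],
  ],
  turn=[
    [0,0,0],
    [0,0,0],
    [0,0,0],
    [0,0,0],
    [0,0,0],
    [0,0,0],
  ],
)

```text
time: 4.92
tcp_pos: [526.4, -94.1, 12.7]
tool_rot: [[-0.294, -0.021, -0.956], [0.009, -1.0, 0.02], [-0.956, -0.003, 0.294]]
ft_force: [-0.7, 2.6, 6.3]
grip_width: 0.282
```

```bash
python3 - <<'E'
from h import *
R,u,n=Rcell(np.radians(-1.1),0)
C=np.array([526.2,-94.5,27]);delta(C+5*u+16*R[:,0],R)
cap('wrist','w4')
E
```

```text
t 4.925 P [526.4 -94.1  12.7] F [-0.7  2.6  6.3] w 0.28184743639561
delta [ 0.9  0.4 -0.4] after-turn axes [ 0.9  0.4 -0.4] turn [-0.001 -0.002  0.003]
```

View pics/w4.png

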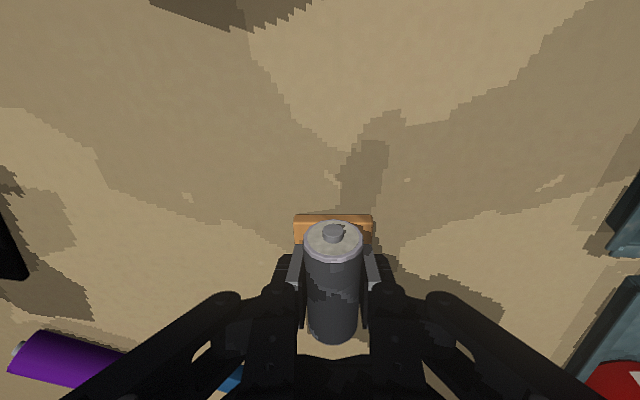

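```bash
cat >> h.py <<'E'
from scipy.spatial.transform import Rotation as Ro
ORI=np.array([574.4,93.0]);YAW=np.radians(-13.7)
def setgrasp():
    o=r.get_obs();R=np.array(o['tool_rot']);P=np.array(o['tcp_pos'])
    C=np.array([526.2,-94.2,27]);yaw=np.radians(-1.1);u=np.array([np.cos(yaw),np.sin(yaw),0]);w=np.array([np.sin(yaw),-np.cos(yaw),0])
    Rc=np.c_[u,-w,[0,0,1.]]
    pickle.dump((R.T@(C-P),R.T@Rc),open('grasp.pkl','wb'))
def pose(fx,fz,deg,fy=0,yawoff=0):
    """tool pose for flat end at charger (fx,fy,fz), pitch deg"""
    pc,Rct=pickle.load(open('grasp.pkl','rb'))
    t=np.radians(deg);y=YAW+yawoff
    h=np.array([np.cos(y),np.sin(y),0]);v=np.array([-np.sin(y),np.cos(y),0]);Z=np.array([0,0,1.])
    h0=np.array([np.cos(YAW),np.sin(YAW),0]);v0=np.array([-np.sin(YAW),np.cos(YAW),0])
    u=np.cos(t)*h+np.sin(t)*Z;n=-np.sin(t)*h+np.cos(t)*Z
    Rc=np.c_[u,v,n];F=np.r_[ORI,0]+fx*h0+fy*v0+fz*Z;C=F+32.5*u
    R=Rc@Rct.T
    return C-R@pc,R
def plan(ps,start=None):
    o=r.get_obs();P,R=(np.array(o['tcp_pos']),np.array(o['tool_rot'])) if start is None else start
    print('t',o['time'],'P',P.round(1),'F',np.round(o['ft_force'],1))
    for Pt,Rt in ps:
        print('d',(R.T@(Pt-P)).round(1),np.linalg.norm(Pt-P).round(0),'turn',Ro.from_matrix(R.T@Rt).as_rotvec().round(3),'-> z',Pt.round(0)); P,R=Pt,Rt
E
python3 - <<'E'
from h import *
setgrasp();print(pickle.load(open('grasp.pkl','rb')))
c,s=np.cos(np.radians(37)),np.sin(np.radians(37))
o=r.get_obs();P=o['tcp_pos'];R=o['tool_rot']
plan([(P+[0,0,70],R),pose(-28+50*c,30.2+50*s,37),pose(-28+10*c,30.2+10*s,37),pose(-28,30.2,37)])
E
```

```text
(array([-13.59724543,   0.08768373,   4.38979955]), array([[-0.29406635,  0.0033254 , -0.95577922],
       [-0.00224449, -0.99999359, -0.00278867],
       [-0.95578237,  0.00132519,  0.29407193]]))
t 4.975 P [526.4 -94.1  12.7] F [-0.1  2.7  7. ]
d [-66.9  -0.2  20.6] 70.0 turn [0. 0. 0.] -> z [526. -94.  83.]
d [ -12.3 -178.1  -89.9] 200.0 turn [0.222 0.644 0.005] -> z [620.  82.  69.]
d [11.8  0.1 38.2] 40.0 turn [0. 0. 0.] -> z [589.  90.  44.]
d [2.9 0.  9.6] 10.0 turn [0. 0. 0.] -> z [581.  92.  38.]
```

Request:
servo_tool(
  gripper=[255,255,255,255,255,255,255,255,255],
  delta_pos=[
    [-12,0,3.7],
    [-27,0,8.3],
    [-28,-5,8.6],
    [-2,-35,-18],
    [-2,-35,-18],
    [-2,-35,-18],
    [-2,-35,-18],
    [-2,-33,-18],
    [0,0,0],
  ],
  turn=[
    [0,0,0],
    [0,0,0],
    [0,0,0],
    [0,0,0],
    [0,0,0],
    [0,0,0],
    [0,0,0],
    [0,0,0],
    [0,0,0],
  ],
)

```text
time: 6.1
tcp_pos: [619.3, 84.1, 65.8]
tool_rot: [[-0.294, -0.018, -0.956], [0.009, -1.0, 0.017], [-0.956, -0.003, 0.294]]
ft_force: [-1.1, 0.6, -0.4]
grip_width: 0.285
```

Request:
servo_tool(
  gripper=[255,255,255,255,255],
  delta_pos=[
    [0,0,0],
    [0,0,0],
    [0,0,0],
    [0,0,0],
    [0,0,0],
  ],
  turn=[
    [0.055,0.161,0.001],
    [0.056,0.161,0.001],
    [0.055,0.161,0.001],
    [0.056,0.161,0.001],
    [0,0,0],
  ],
)

```text
time: 6.72
tcp_pos: [618.9, 83.3, 64.1]
tool_rot: [[0.262, -0.213, -0.941], [-0.059, -0.977, 0.205], [-0.963, 0.002, -0.269]]
ft_force: [-0.5, -0.2, -0.7]
grip_width: 0.281
```

```bash
python3 - <<'E'
from h import *
c,s=np.cos(np.radians(37)),np.sin(np.radians(37))
plan([pose(-28+50*c,30.2+50*s,37),pose(-28+10*c,30.2+10*s,37),pose(-28,30.2,37)])
cap('wrist','w5');cap('side','s5')
a=cv2.imread('pics/s5.png');cv2.imwrite('pics/s5z.png',cv2.resize(a[120:270,260:440],None,fx=4,fy=4,interpolation=2))
E
```

```text
t 6.725 P [618.9  83.3  64.1] F [-0.5 -0.2 -0.7]
d [-4.   1.  -2.2] 5.0 turn [0.025 0.075 0.002] -> z [620.  82.  69.]
d [11.8  0.1 38.2] 40.0 turn [0. 0. 0.] -> z [589.  90.  44.]
d [2.9 0.  9.6] 10.0 turn [0. 0. 0.] -> z [581.  92.  38.]
```

View pics/w5.png

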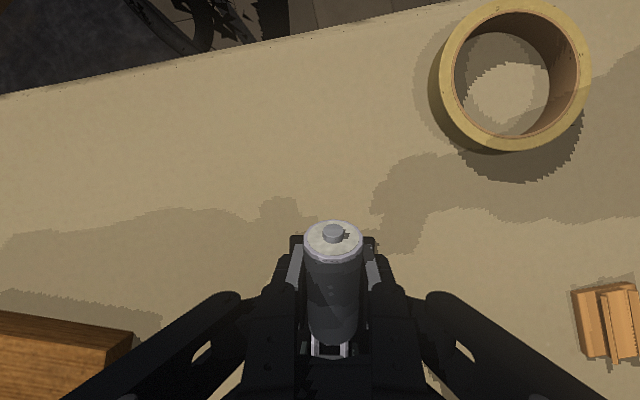

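View pics/s5z.png

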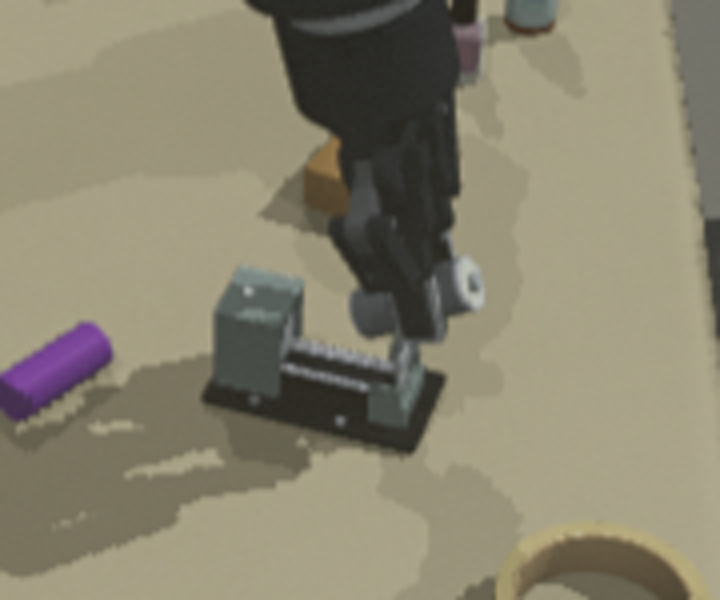

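The cell is held as it was (nub at (333,232) in the wrist picture). The turn is 0.08 rad short, so I'll correct that before going in.

Request:
servo_tool(
  gripper=[255,255,255],
  delta_pos=[
    [-4,1,-2.2],
    [0,0,0],
    [0,0,0],
  ],
  turn=[
    [0.025,0.075,0.002],
    [0,0,0],
    [0,0,0],
  ],
)

```text
time: 7.2
tcp_pos: [621.4, 81.7, 67.9]
tool_rot: [[0.329, -0.237, -0.914], [-0.077, -0.971, 0.224], [-0.941, -0.004, -0.338]]
ft_force: [-0.4, -0.5, -0.4]
grip_width: 0.283
```

```bash
python3 - <<'E'
from h import *
c,s=np.cos(np.radians(37)),np.sin(np.radians(37))
plan([pose(-28+50*c,30.2+50*s,37),pose(-28+10*c,30.2+10*s,37),pose(-28,30.2,37)])
E
```

```text
t 7.2 P [621.4  81.7  67.9] F [-0.4 -0.5 -0.4]
d [-1.2  0.   1.4] 2.0 turn [-0.     0.002 -0.   ] -> z [620.  82.  69.]
d [11.8  0.1 38.2] 40.0 turn [0. 0. 0.] -> z [589.  90.  44.]
d [2.9 0.  9.6] 10.0 turn [0. 0. 0.] -> z [581.  92.  38.]
```

Request:
servo_tool(
  gripper=[255,255,255,255,255],
  delta_pos=[
    [2.6,0,10],
    [2.7,0,10],
    [2.7,0,10],
    [2.6,0,9.6],
    [0,0,0],
  ],
  turn=[
    [0,0,0],
    [0,0,0],
    [0,0,0],
    [0,0,0],
    [0,0,0],
  ],
)

```text
time: 7.82
tcp_pos: [594.0, 92.6, 48.9]
tool_rot: [[0.32, -0.239, -0.917], [-0.08, -0.971, 0.225], [-0.944, 0.002, -0.33]]
ft_force: [0.4, 0.6, 0.4]
grip_width: 0.285
```

```bash
python3 - <<'E'
from h import *
c,s=np.cos(np.radians(37)),np.sin(np.radians(37))
plan([pose(-28+10*c,30.2+10*s,37),pose(-28,30.2,37)])
cap('side','s6');cap('wrist','w6')
a=cv2.imread('pics/s6.png')[150:250,290:390];b=cv2.imread('pics/w6.png')[200:400,230:430]
cv2.imwrite('pics/j6.png',np.hstack([cv2.resize(a,(400,400),interpolation=2),cv2.resize(b,(400,400),interpolation=2)]))
E
```

```text
t 7.825 P [594.   92.6  48.9] F [0.4 0.6 0.4]
d [2.7 4.1 5.7] 8.0 turn [ 0.     0.011 -0.005] -> z [589.  90.  44.]
d [2.9 0.  9.6] 10.0 turn [0. 0. 0.] -> z [581.  92.  38.]
```

View pics/j6.png

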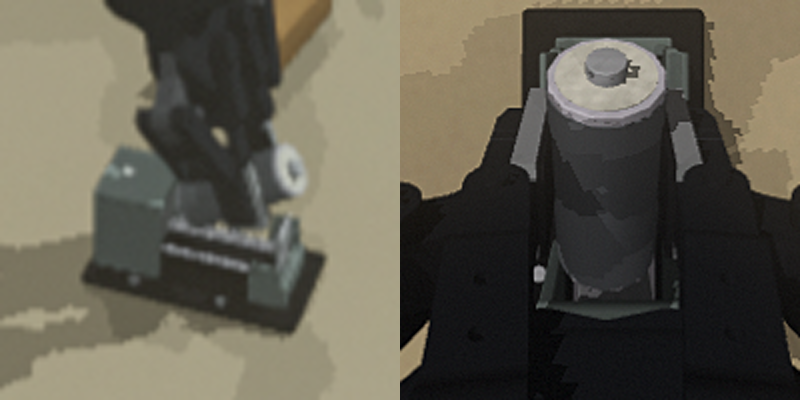

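Side view: the flat end is just above the bed, ahead of the hood mouth. Wrist view: the charger's middle lies 3–5 mm to the right of the cell, which matches the computed +4 mm. I'll correct that and continue in small steps.

Request:
servo_tool(
  gripper=[255,255,255],
  delta_pos=[
    [2.7,4.1,5.7],
    [0,0,0],
    [0,0,0],
  ],
  turn=[
    [0,0.011,-0.005],
    [0,0,0],
    [0,0,0],
  ],
)

```text
time: 8.3
tcp_pos: [594.6, 91.1, 49.1]
tool_rot: [[0.321, -0.24, -0.916], [-0.081, -0.971, 0.225], [-0.944, 0.002, -0.331]]
ft_force: [0.2, 0.6, 0.9]
grip_width: 0.282
```

```bash
python3 - <<'E'
from h import *
c,s=np.cos(np.radians(37)),np.sin(np.radians(37))
plan([pose(-28+10*c,30.2+10*s,37),pose(-28,30.2,37)])
E
```

```text
t 8.3 P [594.6  91.1  49.1] F [0.2 0.6 0.9]
d [2.6 2.9 6.6] 8.0 turn [-0.001  0.01  -0.006] -> z [589.  90.  44.]
d [2.9 0.  9.6] 10.0 turn [0. 0. 0.] -> z [581.  92.  38.]
```

```bash
python3 - <<'E'
from h import *
o=r.get_obs();print(np.round(o['joint_positions'],3),np.round(o['joint_velocities'],3),np.round(o['moment'],2))
E
```

```text
[-4.080e-01  9.630e-01  2.150e-01  1.900e+00 -4.690e-01  1.000e-03
 -1.653e+00] [-0.     0.001  0.     0.001 -0.001  0.002  0.003] [0.11 0.37 0.  ]
```

The fingers are not blocked. Joint 6 is at its lower limit (0.001), so this much tilt cannot be reached here. By the geometry 31 degrees of cell tilt still clears the roof edge and the bed, so I'll replan with that.

```bash
python3 - <<'E'
from h import *
c,s=np.cos(np.radians(31)),np.sin(np.radians(31))
plan([pose(-29+12*c,30.7+12*s,31)])
plan([pose(-29+18*c,30.7+18*s,31)])
E
```

```text
t 8.3 P [594.6  91.1  49.1] F [0.2 0.6 0.9]
d [6.  2.9 5.8] 9.0 turn [-0.001 -0.094 -0.006] -> z [591.  89.  41.]
t 8.3 P [594.6  91.1  49.1] F [0.2 0.6 0.9]
d [ 4.8  2.9 -0.1] 6.0 turn [-0.001 -0.094 -0.006] -> z [596.  88.  45.]
```

Request:
servo_tool(
  gripper=[255,255,255],
  delta_pos=[
    [4.8,2.9,-0.1],
    [0,0,0],
    [0,0,0],
  ],
  turn=[
    [0,-0.094,-0.006],
    [0,0,0],
    [0,0,0],
  ],
)

```text
time: 8.68
tcp_pos: [595.2, 88.2, 44.4]
tool_rot: [[0.235, -0.238, -0.942], [-0.054, -0.971, 0.231], [-0.97, -0.004, -0.242]]
ft_force: [0.2, -0.7, 0.1]
grip_width: 0.284
```

```bash
python3 - <<'E'
from h import *
c,s=np.cos(np.radians(31)),np.sin(np.radians(31))
plan([pose(-29+18*c,30.7+18*s,31),pose(-29+8*c,30.7+8*s,31)])
print(r.get_obs()['joint_positions'][5])
E
```

```text
t 8.675 P [595.2  88.2  44.4] F [ 0.2 -0.7  0.1]
d [-0.1  0.1 -0.5] 1.0 turn [-0.    -0.001 -0.   ] -> z [596.  88.  45.]
d [2.9 0.  9.6] 10.0 turn [0. 0. 0.] -> z [587.  90.  39.]
0.16638709553322834
```

Good, the pose is reached with joint 6 at 0.17. Moving on 10 mm.

Request:
servo_tool(
  gripper=[255,255,255,255],
  delta_pos=[
    [1.4,0,4.6],
    [1.4,0,4.5],
    [0,0,0],
    [0,0,0],
  ],
  turn=[
    [0,0,0],
    [0,0,0],
    [0,0,0],
    [0,0,0],
  ],
)

```text
time: 9.18
tcp_pos: [587.7, 89.9, 39.6]
tool_rot: [[0.235, -0.238, -0.943], [-0.054, -0.971, 0.232], [-0.971, -0.004, -0.241]]
ft_force: [2.1, 0.2, -0.1]
grip_width: 0.284
```

```bash
python3 - <<'E'
from h import *
c,s=np.cos(np.radians(31)),np.sin(np.radians(31))
plan([pose(-29+8*c,30.7+8*s,31),pose(-29,30.7,31)])
print(r.get_obs()['joint_positions'][5])
cap('side','s7');cap('wrist','w7');cap('scene','c7')
a=cv2.imread('pics/s7.png')[150:250,290:390];b=cv2.imread('pics/w7.png')[200:400,230:430]
cv2.imwrite('pics/j7.png',np.hstack([cv2.resize(a,(400,400),interpolation=2),cv2.resize(b,(400,400),interpolation=2)]))
E
```

```text
t 9.175 P [587.7  89.9  39.6] F [ 2.1  0.2 -0.1]
d [0.1 0.  0.4] 0.0 turn [-0.    -0.001  0.   ] -> z [587.  90.  39.]
d [2.4 0.  7.6] 8.0 turn [0. 0. 0.] -> z [581.  92.  35.]
0.13649662584584035
```

View pics/j7.png

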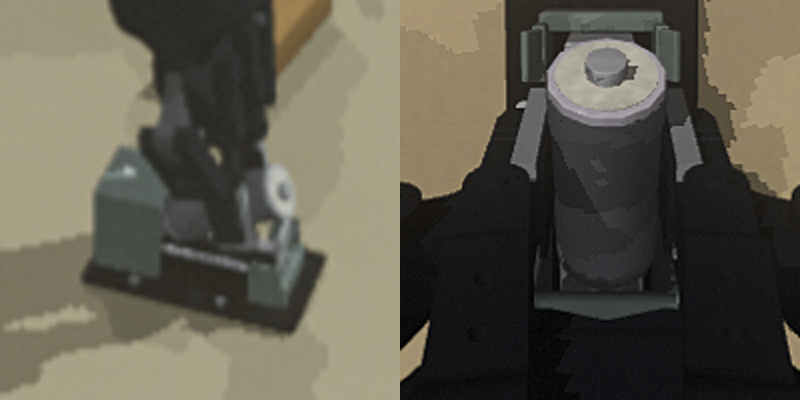

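Aligned: the contact block, nub and hood edge are all centred near crop column 605. The 2.1 N along +x matches the spring pushed back about 2.5 mm. Next is going deeper, then pitching down.

Request:
servo_tool(
  gripper=[255,255,255,255],
  delta_pos=[
    [1.2,0,3.8],
    [1.2,0,3.8],
    [0,0,0],
    [0,0,0],
  ],
  turn=[
    [0,0,0],
    [0,0,0],
    [0,0,0],
    [0,0,0],
  ],
)

```text
time: 9.82
tcp_pos: [581.1, 91.5, 35.4]
tool_rot: [[0.235, -0.238, -0.943], [-0.054, -0.971, 0.232], [-0.971, -0.004, -0.241]]
ft_force: [3.1, -1.3, -1.4]
grip_width: 0.284
```

```bash
python3 - <<'E'
from h import *
plan([pose(-29,30.7,31),pose(-31,30.8,27),pose(-33,30.9,23),pose(-34.5,31,19),pose(-35.8,31,15),pose(-36.7,31,11),pose(-37.3,31,7),pose(-38,31,3),pose(-38,31,0)])
print(r.get_obs()['joint_positions'][5])
E
```

```text
t 9.825 P [581.1  91.5  35.4] F [ 3.1 -1.3 -1.4]
d [0.  0.  0.5] 0.0 turn [-0. -0. -0.] -> z [581.  92.  35.]
d [1.9 0.  2.3] 3.0 turn [ 0.   -0.07  0.  ] -> z [579.  92.  33.]
d [2.  0.  2.3] 3.0 turn [ 0.   -0.07  0.  ] -> z [577.  92.  31.]
d [2.2 0.  1.8] 3.0 turn [ 0.   -0.07  0.  ] -> z [575.  93.  28.]
d [2.4 0.  1.7] 3.0 turn [ 0.   -0.07  0.  ] -> z [574.  93.  26.]
d [2.5 0.  1.3] 3.0 turn [ 0.   -0.07  0.  ] -> z [573.  94.  23.]
d [2.5 0.  1. ] 3.0 turn [ 0.   -0.07  0.  ] -> z [571.  94.  21.]
d [2.6 0.  1.1] 3.0 turn [ 0.   -0.07  0.  ] -> z [570.  94.  18.]
d [1.8 0.  0.3] 2.0 turn [ 0.    -0.052  0.   ] -> z [569.  94.  17.]
0.10899299247415163
```

Request:
servo_tool(
  gripper=[255,255,255,255,255],
  delta_pos=[
    [1.9,0,2.6],
    [2.0,0,2.3],
    [2.2,0,1.8],
    [2.4,0,1.7],
    [0,0,0],
  ],
  turn=[
    [0,-0.07,0],
    [0,-0.07,0],
    [0,-0.07,0],
    [0,-0.07,0],
    [0,0,0],
  ],
)

```text
time: 10.45
tcp_pos: [575.1, 93.0, 25.8]
tool_rot: [[-0.034, -0.238, -0.971], [0.013, -0.971, 0.238], [-0.999, -0.004, 0.037]]
ft_force: [5.5, 0.1, 2.4]
grip_width: 0.282
```

```bash
python3 - <<'E'
from h import *
plan([pose(-35.8,31,15),pose(-36.7,31,11),pose(-37.3,31,7),pose(-38,31,3),pose(-38,31,0)])
cap('side','s8');cap('wrist','w8')
a=cv2.imread('pics/s8.png')[150:250,290:390];b=cv2.imread('pics/w8.png')[200:400,230:430]
cv2.imwrite('pics/j8.png',np.hstack([cv2.resize(a,(400,400),interpolation=2),cv2.resize(b,(400,400),interpolation=2)]))
E
```

```text
t 10.45 P [575.1  93.   25.8] F [5.5 0.1 2.4]
d [0.2 0.  1.2] 1.0 turn [-0.    -0.     0.001] -> z [574.  93.  26.]
d [2.5 0.  1.3] 3.0 turn [ 0.   -0.07  0.  ] -> z [573.  94.  23.]
d [2.5 0.  1. ] 3.0 turn [ 0.   -0.07  0.  ] -> z [571.  94.  21.]
d [2.6 0.  1.1] 3.0 turn [ 0.   -0.07  0.  ] -> z [570.  94.  18.]
d [1.8 0.  0.3] 2.0 turn [ 0.    -0.052  0.   ] -> z [569.  94.  17.]
```

View pics/j8.png

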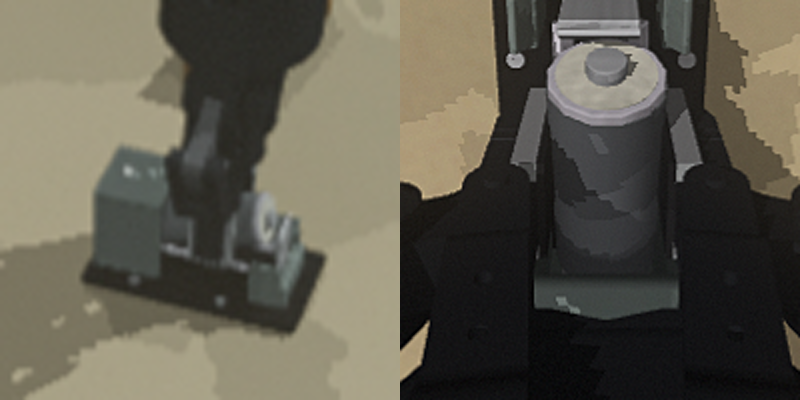

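Nub still raised about 15 degrees and short of the tongue, lateral offset about 1 mm. Continuing down.

Request:
servo_tool(
  gripper=[255,255,255,255],
  delta_pos=[
    [2.6,-0.5,1.8],
    [2.5,0,1.0],
    [0,0,0],
    [0,0,0],
  ],
  turn=[
    [0,-0.07,0],
    [0,-0.07,0],
    [0,0,0],
    [0,0,0],
  ],
)

```text
time: 11.05
tcp_pos: [571.7, 94.7, 20.9]
tool_rot: [[-0.169, -0.238, -0.957], [0.046, -0.971, 0.233], [-0.985, -0.004, 0.175]]
ft_force: [6.0, 0.9, 0.0]
grip_width: 0.279
```

```bash
python3 - <<'E'
from h import *
plan([pose(-37.3,31,7),pose(-38,31,3),pose(-38,31,0)])
cap('side','s9');cap('wrist','w9')
a=cv2.imread('pics/s9.png')[150:250,290:390];b=cv2.imread('pics/w9.png')[200:400,230:430]
cv2.imwrite('pics/j9.png',np.hstack([cv2.resize(a,(400,400),interpolation=2),cv2.resize(b,(400,400),interpolation=2)]))
E
```

```text
t 11.05 P [571.7  94.7  20.9] F [6.  0.9 0. ]
d [0.1 0.9 0.1] 1.0 turn [ 0.001 -0.     0.001] -> z [571.  94.  21.]
d [2.6 0.  1.1] 3.0 turn [ 0.   -0.07  0.  ] -> z [570.  94.  18.]
d [1.8 0.  0.3] 2.0 turn [ 0.    -0.052  0.   ] -> z [569.  94.  17.]
```

View pics/j9.png

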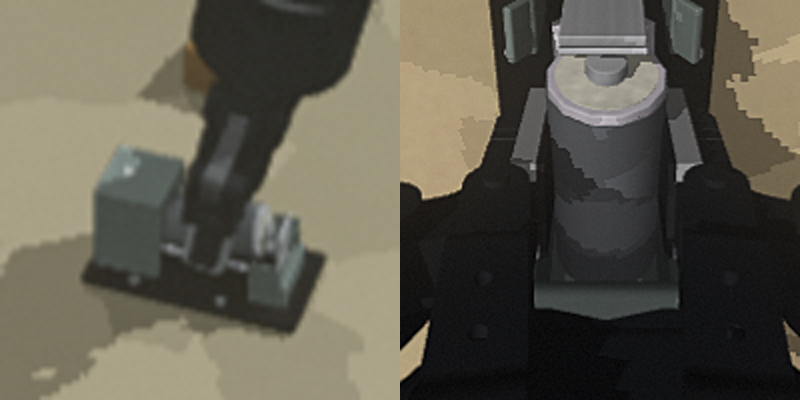

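Request:
servo_tool(
  gripper=[255,255,255,255],
  delta_pos=[
    [2.6,0,1.0],
    [1.8,0,0.3],
    [0,0,0],
    [0,0,0],
  ],
  turn=[
    [0,-0.07,0],
    [0,-0.052,0],
    [0,0,0],
    [0,0,0],
  ],
)

```text
time: 11.65
tcp_pos: [569.6, 95.7, 17.0]
tool_rot: [[-0.284, -0.238, -0.929], [0.074, -0.971, 0.226], [-0.956, -0.005, 0.294]]
ft_force: [6.3, 2.4, 3.5]
grip_width: 0.283
```

```bash
python3 - <<'E'
from h import *
plan([pose(-38,31,0),pose(-37.5,30.5,-1),pose(-34,30.5,-1)])
print(r.get_obs()['moment'])
cap('side','s10');cap('wrist','w10')
a=cv2.imread('pics/s10.png')[150:250,290:390];b=cv2.imread('pics/w10.png')[200:400,230:430]
cv2.imwrite('pics/j10.png',np.hstack([cv2.resize(a,(400,400),interpolation=2),cv2.resize(b,(400,400),interpolation=2)]))
E
```

```text
t 11.65 P [569.6  95.7  17. ] F [6.3 2.4 3.5]
d [ 0.3  1.4 -0.1] 1.0 turn [ 0.002 -0.     0.002] -> z [569.  94.  17.]
d [ 0.9  0.  -0.5] 1.0 turn [ 0.    -0.017  0.   ] -> z [570.  94.  16.]
d [-1.1 -0.  -3.3] 4.0 turn [0. 0. 0.] -> z [573.  93.  16.]
[ 0.53575816 -1.41739696 -0.19309899]
```

View pics/j10.png

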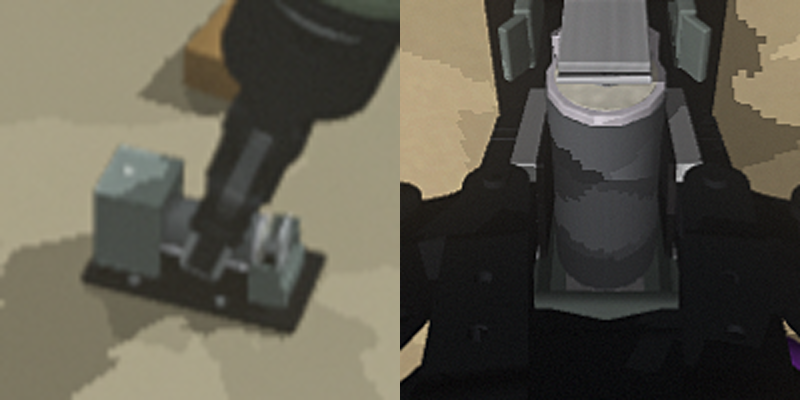

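The nub is now hidden under the tongue and the cell is level. I'll press down slightly, nudge back sideways, and check the force.

Request:
servo_tool(
  gripper=[255,255,255],
  delta_pos=[
    [1.2,0.8,-0.5],
    [0,0,0],
    [0,0,0],
  ],
  turn=[
    [0,-0.025,0],
    [0,0,0],
    [0,0,0],
  ],
)

```text
time: 12.12
tcp_pos: [569.4, 95.9, 16.8]
tool_rot: [[-0.307, -0.237, -0.922], [0.082, -0.971, 0.223], [-0.948, -0.007, 0.318]]
ft_force: [2.4, 6.7, 19.9]
grip_width: 0.282
```

```bash
python3 - <<'E'
from h import *
plan([pose(-37.5,30.5,-1),pose(-33,30.5,-1)])
print(r.get_obs()['moment'])
E
```

```text
t 12.125 P [569.4  95.9  16.8] F [ 2.4  6.7 19.9]
d [ 0.9  1.5 -0.8] 2.0 turn [0.003 0.008 0.003] -> z [570.  94.  16.]
d [-1.4 -0.  -4.3] 5.0 turn [0. 0. 0.] -> z [574.  93.  16.]
[ 1.50445387  0.28586548 -0.47809137]
```

Bottomed in the bed (20 N). I'll ease off and let it slide forward about 4 mm under the tongue.

Request:
servo_tool(
  gripper=[255,255,255,255],
  delta_pos=[
    [-1.0,-0.8,-1.5],
    [-0.6,0,-1.5],
    [-0.5,0,-1.2],
    [0,0,0],
  ],
  turn=[
    [0,0,0],
    [0,0,0],
    [0,0,0],
    [0,0,0],
  ],
)

```text
time: 12.62
tcp_pos: [572.5, 95.2, 16.9]
tool_rot: [[-0.311, -0.237, -0.92], [0.081, -0.971, 0.223], [-0.947, -0.005, 0.322]]
ft_force: [-7.5, 4.6, 15.7]
grip_width: 0.283
```

```bash
python3 - <<'E'
from h import *
plan([pose(-32.5,31,0)])
cap('side','s11');cap('wrist','w11')
a=cv2.imread('pics/s11.png')[150:250,290:390];b=cv2.imread('pics/w11.png')[200:400,230:430]
cv2.imwrite('pics/j11.png',np.hstack([cv2.resize(a,(400,400),interpolation=2),cv2.resize(b,(400,400),interpolation=2)]))
E
```

```text
t 12.625 P [572.5  95.2  16.9] F [-7.5  4.6 15.7]
d [-0.7  1.6 -2.5] 3.0 turn [0.002 0.029 0.002] -> z [575.  93.  17.]
```

View pics/j11.png

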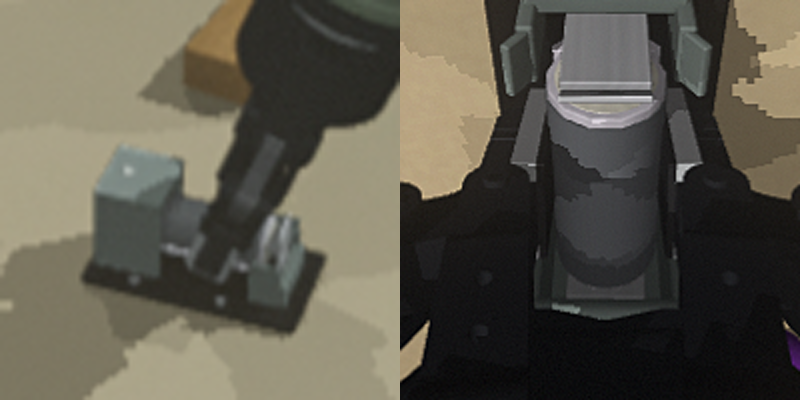

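```bash
python3 - <<'E'
import cv2
from h import *
b=cv2.imread('pics/w11.png')[200:270,280:390];cv2.imwrite('pics/w11z.png',cv2.resize(b,None,fx=7,fy=7,interpolation=2))
c=ld('w11');h0=np.array([np.cos(YAW),np.sin(YAW),0]);v0=np.array([-np.sin(YAW),np.cos(YAW),0]);O=np.r_[ORI,0]
for n,p in dict(tip=(29.5,0,36),tipL=(29.5,5,36),slope=(34,0,45),mouth=(-23.5,0,55),rimseat=(28.5,0,44),rim3=(25.5,0,44),facelow=(38,0,45)).items():
    print(n,proj(c,O+p[0]*h0+p[1]*v0+np.array([0,0,p[2]])))
E
```

```text
tip [[335.80343329 241.05413323]]
tipL [[323.39425302 241.03040354]]
slope [[335.95456799 249.17649799]]
mouth [[335.43898932 355.70686039]]
rimseat [[335.87352521 257.51692416]]
rim3 [[335.83726964 262.88698355]]
facelow [[336.00826406 241.32440957]]
```

View pics/w11z.png

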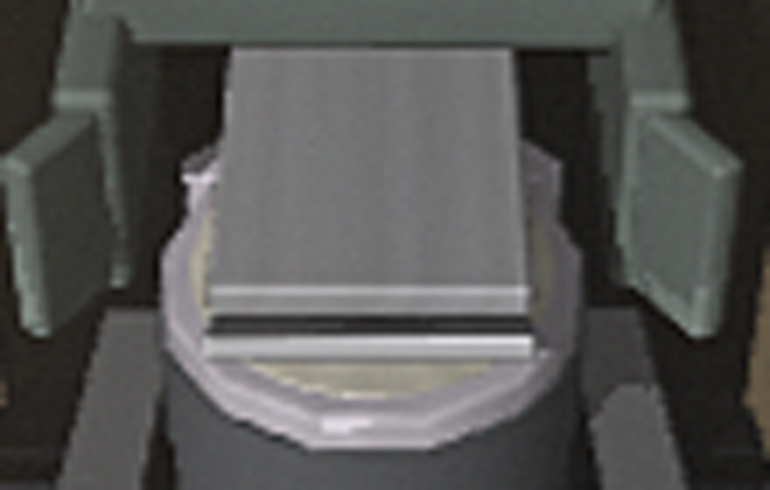

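```bash
python3 - <<'E'
import cv2
from h import *
pc,Rct=pickle.load(open('grasp.pkl','rb'))
for w in ('w4','w11'):
    c=ld(w);He=np.array(c['hand_eye']);
    pts=np.array([pc+Rct@np.array(p) for p in [(28.5,0,13),(25.5,0,13),(32.5,0,0),(32.5,0,4.5),(28.5,0,-13)]])
    q=(pts-He[:3,3])@He[:3,:3]
    print(w,cv2.projectPoints(q,np.zeros(3),np.zeros(3),K(c),np.array(c['dist_coeffs']))[0].reshape(-1,2).round(1).tolist())
b=cv2.imread('pics/w4.png')[200:270,280:390];cv2.imwrite('pics/w4z.png',cv2.resize(b,None,fx=7,fy=7,interpolation=2))
E
```

```text
w4 [[331.8, 259.3], [331.9, 264.7], [331.9, 229.7], [331.9, 236.9], [332.1, 218.1]]
w11 [[331.8, 259.5], [331.8, 264.9], [331.9, 229.9], [331.9, 237.1], [332.1, 218.3]]
```

View pics/w4z.png

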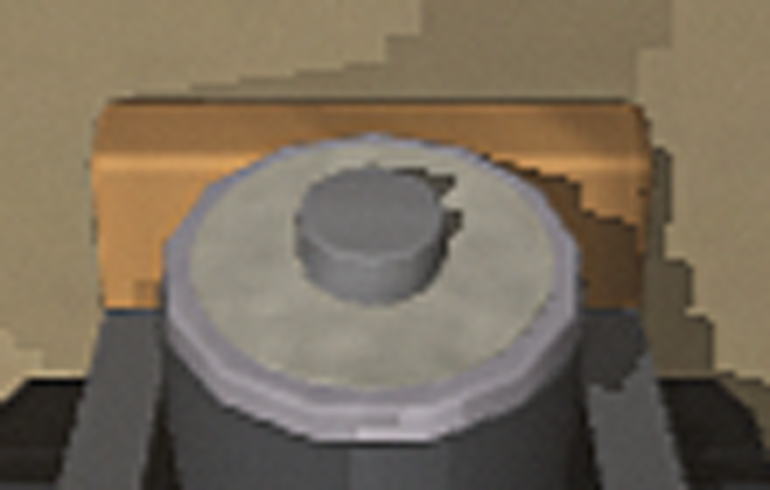

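Forward contact felt (−7.5 N in x), and the cell has barely moved in the grip. I'll open partway and see how the spring settles it.

Request:
servo_tool(
  gripper=[100,60,0,0,0,0],
  delta_pos=[
    [0,0,0],
    [0,0,0],
    [0,0,0],
    [0,0,0],
    [0,0,0],
    [0,0,0],
  ],
  turn=[
    [0,0,0],
    [0,0,0],
    [0,0,0],
    [0,0,0],
    [0,0,0],
    [0,0,0],
  ],
)

```text
time: 13.48
tcp_pos: [573.6, 93.9, 16.2]
tool_rot: [[-0.309, -0.238, -0.921], [0.079, -0.971, 0.224], [-0.948, -0.004, 0.319]]
ft_force: [0.3, -0.6, -0.4]
grip_width: 0.998
```

```bash
python3 - <<'E'
from h import *
plan([pose(-32.5,31,0)])
cap('side','s12');cap('wrist','w12');cap('scene','c12')
a=cv2.imread('pics/s12.png')[150:250,290:390];b=cv2.imread('pics/w12.png')[200:400,230:430]
cv2.imwrite('pics/j12.png',np.hstack([cv2.resize(a,(400,400),interpolation=2),cv2.resize(b,(400,400),interpolation=2)]))
b=cv2.imread('pics/w12.png')[200:270,280:390];cv2.imwrite('pics/w12z.png',cv2.resize(b,None,fx=7,fy=7,interpolation=2))
E
```

```text
t 13.475 P [573.6  93.9  16.2] F [ 0.3 -0.6 -0.4]
d [-0.9  0.6 -1. ] 1.0 turn [0.001 0.026 0.   ] -> z [575.  93.  17.]
```

View pics/j12.png

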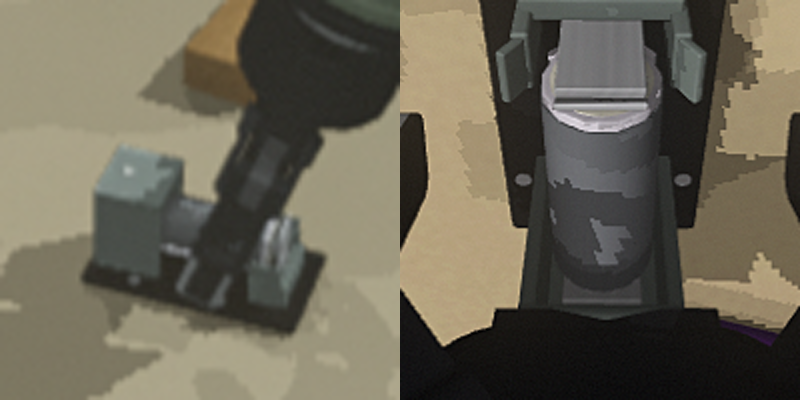

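View pics/w12z.png

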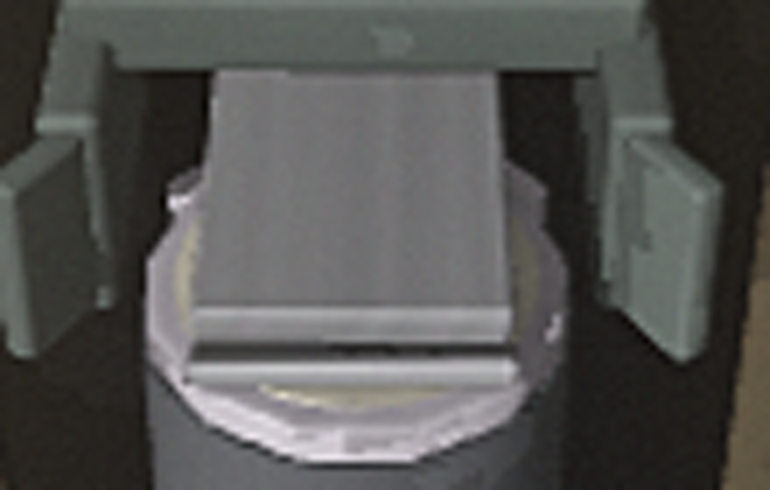

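Relative to the tongue the cell advanced about 0.5 mm on release. I'll back off and measure from above whether it is fully seated.

Request:
servo_tool(
  gripper=[0,0,0,0,0],
  delta_pos=[
    [-30,0,0],
    [-40,0,0],
    [0,0,0],
    [0,0,0],
    [0,0,0],
  ],
  turn=[
    [0,0,0],
    [0,0,0],
    [0,0.16,0],
    [0,0.16,0],
    [0,0,0],
  ],
)

```text
time: 14.25
tcp_pos: [594.2, 89.6, 82.9]
tool_rot: [[-0.014, -0.237, -0.971], [0.008, -0.972, 0.237], [-1.0, -0.004, 0.015]]
ft_force: [-0.0, 0.5, 0.3]
grip_width: 1.001
```

```bash
python3 - <<'E'
from h import *
o=r.get_obs();print(o['time'],o['tcp_pos'],o['tool_rot'])
cap('wrist','w13')
cap('side','s13')
a=cv2.imread('pics/s13.png');cv2.imwrite('pics/s13z.png',cv2.resize(a[175:240,300:380],None,fx=9,fy=9,interpolation=2)[:600])
E
```

```text
14.25 [594.19593086  89.55162543  82.88448518] [[-0.01374245 -0.23683486 -0.97145272]
 [ 0.00773176 -0.97154059  0.23674691]
 [-0.99987567 -0.00425756  0.01518249]]
```

View pics/w13.png

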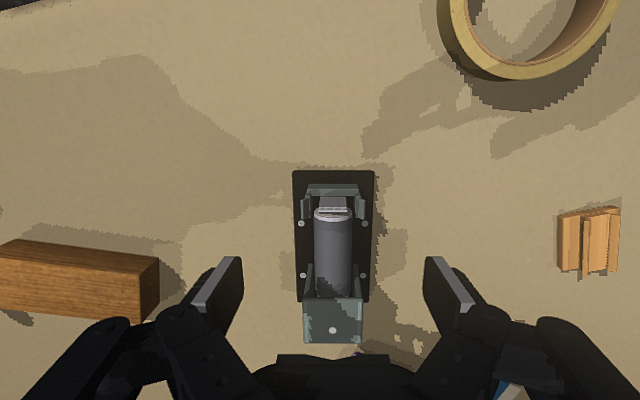

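View pics/s13z.png

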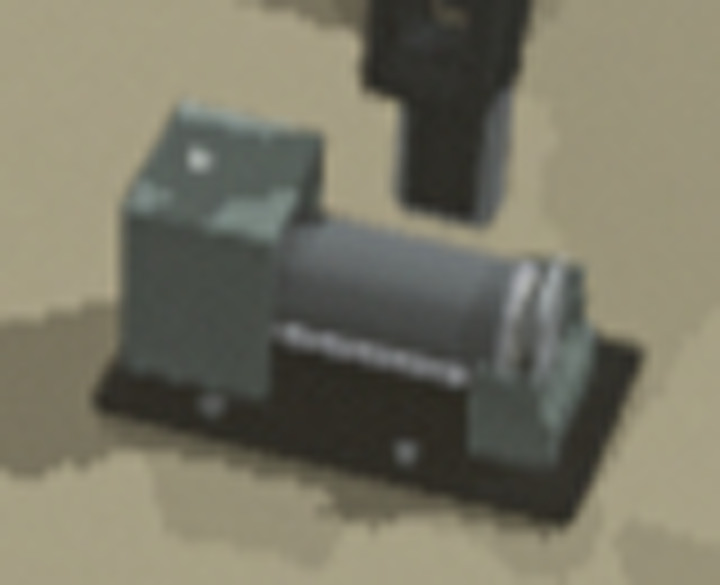

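```bash
python3 - <<'E'
from h import *
h0=np.array([np.cos(YAW),np.sin(YAW),0]);v0=np.array([-np.sin(YAW),np.cos(YAW),0]);O=np.r_[ORI,0]
g=lambda x,y,z:O+x*h0+y*v0+np.array([0,0,z])
for nm,off,f in (('s13',(300,175),9),('w13',(285,160),6)):
    c=ld(nm)
    for n,p in dict(mouthR=(-23.5,-19,55),mouthL=(-23.5,19,55),backR=(-59,-19,55),rimseat=(28.5,0,44),rim3short=(25.5,0,44),tip=(29.5,0,36),ctop=(34,0,45)).items():
        print(nm,n,((proj(c,g(*p))[0]-off+.5)*f).round(0))
a=cv2.imread('pics/w13.png');cv2.imwrite('pics/w13z.png',cv2.resize(a[160:260,285:385],None,fx=6,fy=6,interpolation=2))
E
```

```text
s13 mouthR [276. 241.]
s13 mouthL [331. 137.]
s13 backR [121. 205.]
s13 rimseat [531. 280.]
s13 rim3short [518. 277.]
s13 tip [534. 309.]
s13 ctop [556. 282.]
w13 mouthR [477. 835.]
w13 mouthL [122. 835.]
w13 backR [ 467. 1103.]
w13 rimseat [300. 345.]
w13 rim3short [299. 371.]
w13 tip [299. 309.]
w13 ctop [300. 298.]
```

View pics/w13z.png

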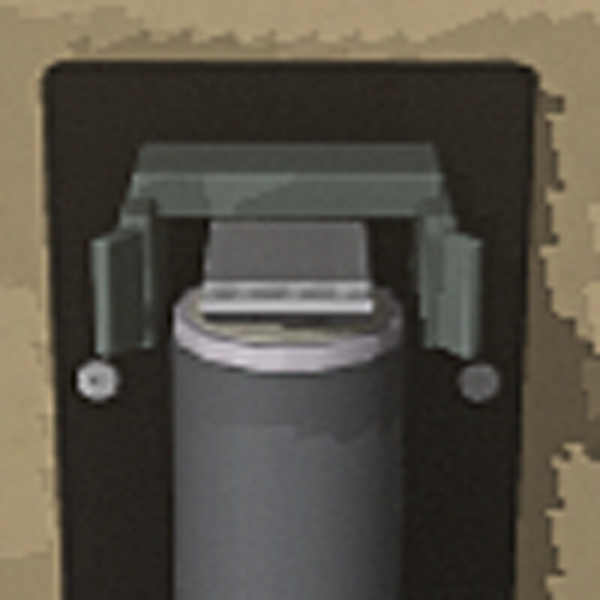

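```bash
python3 - <<'E'
from h import *
c=ld('w1');print('w1z rim pred',((proj(c,[554.7,-95,40])[0]-(275,140)+.5)*5.7))
print('1mm',((proj(c,[553.7,-95,40])[0]-(275,140)+.5)*5.7))
from h import *
a=cv2.imread('pics/w1.png')[140:175,300:345];b=cv2.imread('pics/w13.png')[195:230,312:357]
cv2.imwrite('pics/cmp.png',np.hstack([cv2.resize(x,None,fx=8,fy=8,interpolation=2) for x in (a,b)]))
for nm,col,r0 in (('w1',324,150),('w13',335,205)):
    im=ld(nm)['image'];print(nm,[(y,im[y,col-1:col+2].mean(0).astype(int).tolist()) for y in range(r0,r0+24)])
c=ld('w13');h0=np.array([np.cos(YAW),np.sin(YAW),0]);O=np.r_[ORI,0]
for x in (25.5,27,28.5,29):print(x,proj(c,O+x*h0+[0,0,44]))
E
```

```text
w1z rim pred [279.27712875 121.35382903]
1mm [279.27697647 128.6373187 ]
w1 [(150, [157, 140, 109]), (151, [159, 143, 110]), (152, [160, 142, 109]), (153, [110, 106, 99]), (154, [109, 106, 106]), (155, [170, 167, 168]), (156, [163, 161, 162]), (157, [130, 127, 126]), (158, [130, 126, 126]), (159, [134, 128, 119]), (160, [147, 140, 125]), (161, [162, 155, 155]), (162, [191, 184, 191]), (163, [186, 178, 184]), (164, [154, 148, 151]), (165, [85, 84, 83]), (166, [93, 91, 89]), (167, [97, 94, 93]), (168, [97, 94, 93]), (169, [95, 93, 92]), (170, [96, 93, 92]), (171, [95, 92, 91]), (172, [96, 93, 93]), (173, [96, 94, 93])]
w13 [(205, [91, 90, 88]), (206, [90, 88, 88]), (207, [161, 160, 162]), (208, [132, 131, 132]), (209, [120, 119, 118]), (210, [173, 172, 173]), (211, [179, 178, 181]), (212, [70, 68, 67]), (213, [55, 53, 51]), (214, [68, 65, 58]), (215, [134, 130, 118]), (216, [139, 135, 122]), (217, [117, 112, 115]), (218, [179, 173, 180]), (219, [174, 169, 174]), (220, [176, 170, 176]), (221, [163, 157, 163]), (222, [66, 67, 68]), (223, [81, 81, 82]), (224, [82, 82, 84]), (225, [84, 84, 85]), (226, [82, 82, 83]), (227, [82, 83, 85]), (228, [81, 81, 85])]
25.5 [[334.41413975 221.37756505]]
27 [[334.41623643 219.15474184]]
28.5 [[334.41834675 216.9211061 ]]
29 [[334.41905325 216.1741421 ]]
```

View pics/cmp.png

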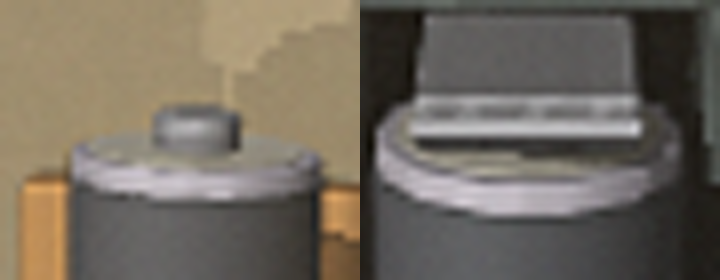

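In this view the washer rim's bright band starts at row 217.3. The seated prediction is 216.9, and a nub stuck on the tongue tip would give about 221. The side view agrees (rim near zoom column 531), so the cell is seated. The arm is clear, so I'm handing in.

```bash
python3 - <<'E'
from h import *
print(r.hand_in()); print(r.get_obs()['time'])
E
```

```text
the job is handed in; nothing more can be done
None
the job is handed in; nothing more can be done
```

The cell is in the charger and released, and I handed the job in at about 14.4 s of the 38 s allowed. No verdict came back.

- **What I did:** I gripped the cell in its rest and carried it to the charger. I slid the flat end under the hood at about 31 degrees tilt. About 2 N of spring force was felt with the nub still well raised. I then pitched it level while pushing the spring back about 11 to 12 mm, pressed it into the bed (20 N) and slid it forward under the tongue. Last, I opened the gripper and backed off.
- **Last checks:** In the wrist view from above, the washer rim was within about 0.3 mm of the seated prediction. A nub caught on the tongue tip would have read about 3 mm short. The side view agreed, the force on the tool was near zero, and the gripper was clear. The tape and wood block looked undisturbed, but I did not measure their positions or the eraser's.
- **What disagreed:**
    - My first plan of 37 degrees ran joint 6 to its lower limit, so I used 31 degrees, slightly under the suggested 32 to 42.
    - Just before release, the arm's reading put the cell about 2.5 mm short of its seat while it met resistance. I did not fully explain that.
    - The nub was hidden by the tongue, so I judged its seat from the rim, not by seeing it.

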